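Lock the microscope for transport with its hidden lock pin

TASK

The microscope is about to be moved: pick up the orange-handled lock pin from the bench, feel with its tip along the lock face hidden under the hood at the back of the microscope's foot until you find the hole, push the pin gently fully home in it, and let go. Press only lightly, and do not disturb the other things on the bench.

Things in the scene. Friction and masses are not known exactly. Their poses are not given: they have to be found in the camera images.
- scope: White microscope fixed to the bench, 250 mm deep, 224 wide, 430 tall. Origin on the bench under the middle of its lock face; +x runs from its back (robot's side) to its eyepieces, z up. The lock face is the back wall of a recess in the foot, open only to -x, between cheeks at y = +-50 mm. Cheeks, hood and sill stand out 40 mm from the face. The foot is 120 mm high, the column beyond is taller
- scope_hood (a point): Middle of the lower edge of the hood over the recess: 40 mm in front of the lock face (x = -40 mm), 93 mm above the bench; axes as scope
- scope_sill (a point): Middle of the front upper edge of the sill under the recess: 40 mm in front of the lock face, 34 mm above the bench; axes as scope. The one hole in the lock face is 16 mm wide, 25 mm tall at the face; ramps above and below narrow it to 14 mm tall within 12 mm, then a straight tunnel runs along +x to a blind end 44 mm behind the face
- scope_face (a point): Middle of the lock face (x = y = 0, 75 mm above the bench; axes as scope), NOT the hole. The hole's centre is at this height, anywhere within 28 mm either way along y, unmeasured. The face is a sprung upright steel plate: yields up to 12 mm along +x, 2.4 N at first plus 0.4 N per mm, then a hard stop. Over the hole it springs back: the push drops to nearly 0, its sides catch the tip
- lockpin: Lock pin, about 70 g, lying flat on the bench left or right of the microscope, pointing roughly away from the robot. Orange grip 50 mm long (x), 16 wide (y), 30 tall (z); from its front a grey rod 12 mm thick with a round tip runs along +x. Origin in the middle of the grip's underside; the rod's axis is 15 mm above it, the tip 136 mm ahead of it
- pin_tip (a point): The very end of the lock pin's rod, on its axis; axes as lockpin. Fully home it stands 44 mm behind the lock face. A pin that is home sags a few degrees when let go. The hand must never press the pin on the microscope with more than 25 N
- driver: Screwdriver lying on the bench, on the other side of the microscope from the pin; leave it alone
- stain: Small bottle with red cap, 36 mm across, 75 mm tall, origin at its base; leave it alone
- oil: Small bottle with black cap, 36 mm across, 75 mm tall, origin at its base; leave it alone
- sample: Sample jar with orange cap, 60 mm across, 75 mm tall, origin at its base; leave it alone
- slidebox: Blue slide box 85 x 100 x 35 mm, origin under its middle; leave it alone
Mind the look-alikes: they are no part of the job. There is more than one size of the lockpin; the job needs the middle-sized.

How it is judged:
By the outcome, as a careful person would: the job done as asked, in the order asked, and still so for the second after the job is handed in, with the robot touching nothing.
It also fails if it takes over 67 s, if anything falls off the work surface, if the arm or the gripper's body presses on something with over 40 N, if the wrist force passes 120 N, or if a joint passes its speed limit or range.

ROBOT

A 6-joint arm with a two-finger parallel gripper is mounted at the origin on the work surface. World frame = base frame: x ahead of the robot, y to its left, z up, the work surface at z = 0. Lengths are in m, angles in rad, forces in N, time in s.
With the tool pointing down it reaches from about 0.3 to 0.775 m from the base axis. Payload 14.6 kg.
Tool frame: the origin (TCP) lies at the very end of the fingers, on their centre line; the grasp point (between the pads) lies 19 mm behind it; z points along the fingers, y is the line along which they close (so a half turn about z gives the same grasp; the last joint's range is limited). The gripper opens to 94 mm and grips with 3 to 60 N. Pads are 16 mm wide; open, the fingers measure 119 mm over their backs; the gripper's body (75 mm by 177 mm) begins 78 mm behind the grasp point.
Start: joints at [1.129, 0.3, 1.521, -0, 1.321, -0.067], TCP at [0.201, 0.512, 0.173] pointing down, gripper open.
Joint ranges: [-3.03, 3.03], [-0.79, 2.21], [0.23, 2.52], [-1.04, 4.18], [0, 3.07], [-2.55, 2.55]. Speed limits (rad/s): [2.22, 2.22, 2.57, 3.14, 3.14, 3.14].

INTERFACE

Orientations are given as [roll, pitch, yaw] about the fixed x, y, z axes, in that order (R = Rz(yaw) Ry(pitch) Rx(roll)).
In Python, from station import ctrl gives the robot as it stands.
- The arm moves only by the tool carry_out, never from a script. Its argument "motion" is text: rows parted by semicolons, each of 7 numbers parted by spaces: the shift along the world's x, y, z in m, then the turn, a rotation vector about the world's x, y, z in degrees, then the closure in counts, from 0 (fully open) to 255 (shut). In form: dx dy dz wx wy wz hand; .... A call has 1 to 20 rows; each row shifts and turns the commanded pose from where the row before left it; what a row does not reach is not made up. A row lasts 1/12 s, in which the tool goes at most 41.7 mm and 7.16 degrees, less where a joint would pass 70% of its speed; a pose out of reach is approached as far as the arm can. A call is refused whole if a number of a shift passes 0.0417 or a number of a turn 7.16, either way. A call with a gripper value outside its range is refused whole. The fingers move at their own pace and stop on an object; "grip_force" is the grip in N (left out, the last holds). Time passes only in rows, so rows that do not move let the fingers close. It gives the time, the measured TCP pose, the force, the opening and the grip force at its end, in the units of the state.
- ctrl.get_obs(): the state, without advancing time (a new reading comes with each control period).
- ctrl.camera(name): name is "side" or "top" or "wrist"; returns a dict with "pixels" (480x640x3 uint8, red, green, blue), "range_z" (480x640 float32, m along the optical axis (not along the pixel's ray), 0 where there is no reading), "K" (3x3 intrinsics, pixels), "dist" ([k1, k2, p1, p2, k3] as OpenCV has them; the pictures are not rectified), "position" and "attitude" of the camera in the world. Camera axes: x right, y up, looking along -z (the intrinsics and any distortion apply to the point x, -y, -z); pixel columns grow to the right and rows downward; lengths in m; the calibration is good to about 2 mm. A picture is of the moment at which its call begins.
- ctrl.hand_in(): hands the job in; it is judged then, once.
The state is a dict: "time_s": time; "qpos": joint angles; "joint_vel": joint speeds; "tau": joint torques, N m; "ee_pos": TCP position; "eef_rot": TCP orientation; "force": force on the tool from outside, world axes, zero at the start; "moment": the same for the moment, N m; "grip_width": finger opening in m; "grip_force": force on a finger pad.
Only numpy, scipy, OpenCV 4.12 (cv2) and the standard library are available. Lean on these libraries where they do the work, as an engineer would, in place of code of your own. Each camera call takes 0.05 s, during which the arm holds its last target. There are 200 camera calls.

## Working session

There is one attempt and no reset: what is moved stays moved. The work goes in short steps, Python scripts to look and compute and a tool call to move; the robot and the scene stay as the last step left them, time stands still between calls to the robot, and variables do not carry over. Pictures are saved under pics/ and viewed, at most 10 in all, crops included, and the job is handed in when it is done.

Besides the shell and the picture viewer there is one more tool, called after "Request:" by a JSON object that holds its "fn" and its "kwargs". carry_out: Moves the arm, as the interface text tells. Its arguments: {"type":"object","properties":{"motion":{"type":"string"},"grip_force":{"type":"number"}},"required":["motion"]}

```bash
mkdir -p pics; cat > h.py <<'E'
import numpy as np, cv2
from scipy.spatial.transform import Rotation as R
from station import ctrl
def att(a):
    a=np.array(a,float)
    if a.shape==(3,3): return a
    if a.size==3: return R.from_euler('xyz',a).as_matrix()
    return R.from_quat(a).as_matrix()
def cloud(c):
    z=c['range_z']; v,u=np.mgrid[0:480,0:640]
    p=cv2.undistortPoints(np.stack([u,v],-1).reshape(-1,1,2).astype(np.float64),np.array(c['K']),np.array(c['dist'])).reshape(480,640,2)
    P=np.stack([p[...,0]*z,-p[...,1]*z,-z],-1)
    return P@att(c['attitude']).T+np.array(c['position'])
def save(n,im): cv2.imwrite('pics/'+n,im[...,::-1])
E
python3 - <<'E'
from h import *
for n in ['top','side']:
    c=ctrl.camera(n); save(n+'0.png',c['pixels']); print(n,c['position'],c['attitude'],c['K'],c['dist'])
    W=cloud(c); np.savez(n+'0.npz',W=W,im=c['pixels'],z=c['range_z'])
print(ctrl.get_obs())
E
```

```text
top [ 0.40424224 -0.02093471  1.33403825] [ 0.09868861  0.00458584 -1.59018053] [[506.41455981   0.         321.3677789 ]
 [  0.         506.41455981 241.32503354]
 [  0.           0.           1.        ]] [-0.05399422  0.          0.          0.          0.        ]
side [0.22477543 0.83930705 0.78346456] [ 0.92738696 -0.02052285 -2.80056731] [[503.37948406   0.         320.88150553]
 [  0.         503.37948406 246.03789562]
 [  0.           0.           1.        ]] [-0.12177142  0.          0.          0.          0.        ]
{'time_s': 0.1, 'qpos': array([ 1.12938937e+00,  3.00400702e-01,  1.52152307e+00, -1.98767703e-05,
        1.32073228e+00, -6.66135919e-02]), 'joint_vel': array([-2.04757087e-04, -1.17724984e-04, -2.44391870e-03, -5.29389999e-04,
       -1.30695619e-05,  1.39857740e-03]), 'tau': array([ 2.98227515e-04, -5.32640183e+01, -3.53288305e+01,  7.09050894e-02,
        2.35149404e-02, -8.94491478e-06]), 'ee_pos': array([0.20123899, 0.51156032, 0.17274951]), 'eef_rot': array([-3.14053034e+00, -5.15733900e-05,  2.76680419e+00]), 'force': array([-0.07747108, -0.01090413,  0.22468138]), 'moment': array([ 0.04782135, -0.02366669,  0.01265961]), 'grip_force': 0.0, 'grip_width': 0.09405172897579911}
```

View pics/top0.png

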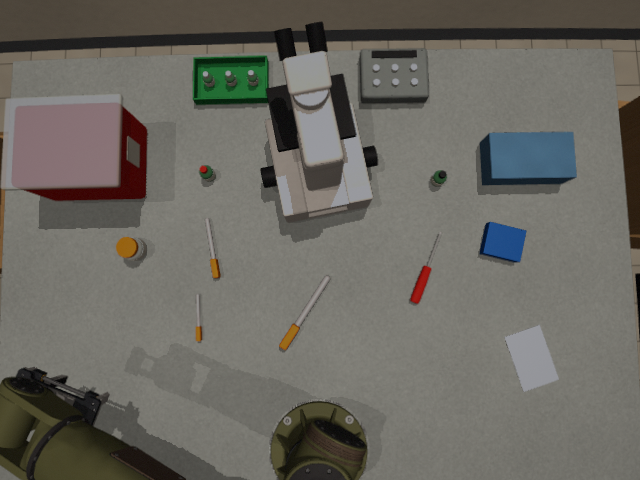

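View pics/side0.png

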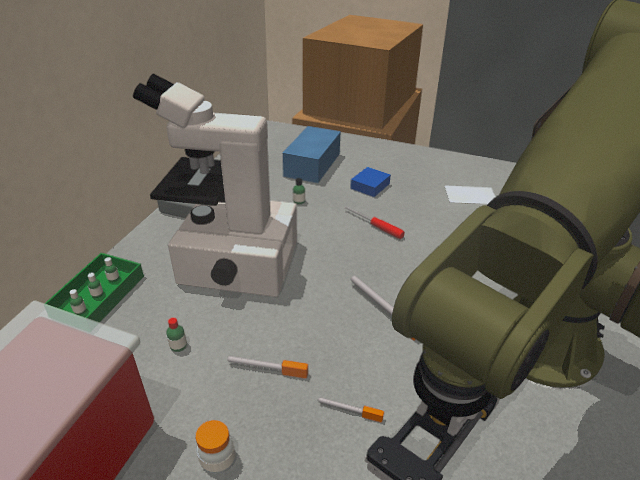

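The top view shows three orange-handled pins: (213,250), the small one at (198,318) and the large one at (305,312). The microscope foot's back edge runs roughly (285,216) to (370,204). Next I'll measure the pins and the foot.

```bash
cat > m.py <<'E'
from h import *
for n in ['top','side']:
    d=np.load(n+'0.npz'); W=d['W'];im=d['im'];hsv=cv2.cvtColor(im,cv2.COLOR_RGB2HSV)
    print(n,'bench z',np.median(W[(abs(W[...,2])<.02)][:,2]))
    m=((hsv[...,0]>8)&(hsv[...,0]<22)&(hsv[...,1]>180)&(hsv[...,2]>120)&(W[...,2]<.1)&(W[...,2]>0)).astype(np.uint8)
    k,L,s,ce=cv2.connectedComponentsWithStats(m)
    for i in range(1,k):
        if s[i,4]<40: continue
        P=W[L==i]; c=P.mean(0); zt=np.percentile(P[:,2],90)
        if zt>.06: continue
        # top surface of the grip
        T=P[P[:,2]>zt-.006][:,:2].astype(np.float32); (cx,cy),(w,h),a=cv2.minAreaRect(T)
        # rod: points 5-30mm height near the grip, not orange
        q=W.reshape(-1,3); near=(np.hypot(q[:,0]-c[0],q[:,1]-c[1])<.25)&(q[:,2]>.008)&(q[:,2]<.06)
        ax=cv2.fitLine(T,cv2.DIST_L2,0,.01,.01).ravel()[:2]; ax*=np.sign(ax[0])
        rel=q[near][:,:2]-[cx,cy]; al=rel@ax; la=rel@[-ax[1],ax[0]]
        g=(al>-.06)&(al<.24)&(abs(la)<.03)
        S=q[near][g]; ax2=cv2.fitLine(S[:,:2].astype(np.float32),cv2.DIST_HUBER,0,.01,.01).ravel()
        a2=ax2[:2]*np.sign(ax2[0]); al=(S[:,:2]-[cx,cy])@a2
        print(ce[i].round(),s[i,4],'grip c',np.round([cx,cy,zt],4),'wh',np.round([w,h],4),'yaw',np.degrees(np.arctan2(*a2[::-1])).round(2),'ext',al.min().round(4),al.max().round(4),'off',float(((np.array([cx,cy])-ax2[2:])@[-a2[1],a2[0]]).round(4)))
    f=(abs(W[...,2]-.12)<.006)&(W[...,0]>.35)&(abs(W[...,1])<.25)&(hsv[...,1]<70)
    T=W[f][:,:2].astype(np.float32); r=cv2.minAreaRect(T); print('foot top',len(T),r,np.round(cv2.boxPoints(r),4).tolist(), 'z',np.median(W[f][:,2]))
E
python3 m.py
```

```text
top bench z 0.0005005876384456265
[214. 268.] 97 grip c [0.4702 0.2605 0.0336] wh [0.0482 0.0133] yaw 6.1 ext -0.034 0.241 off -0.0026
[289. 337.] 209 grip c [0.292  0.0693 0.044 ] wh [0.0196 0.0645] yaw -33.72 ext -0.035 0.2332 off 0.0005
[198. 334.] 60 grip c [0.3023 0.305  0.0267] wh [0.0336 0.0103] yaw 2.81 ext -0.017 0.2307 off 0.0005
foot top 4350 ((0.7292671799659729, -0.013464793562889099), (0.2507742643356323, 0.22472728788852692), 10.21989631652832) [[0.5859000086784363, 0.07490000128746033], [0.6258000135421753, -0.14630000293254852], [0.8726000189781189, -0.10180000215768814], [0.8327000141143799, 0.11940000206232071]] z 0.1201719987737857
side bench z 0.001237536371388348
[295. 368.] 290 grip c [0.4678 0.261  0.0314] wh [0.0481 0.0165] yaw 5.3 ext -0.0245 0.241 off -0.0054
[372. 413.] 223 grip c [0.3    0.3047 0.025 ] wh [0.0363 0.0123] yaw 0.68 ext -0.0187 0.1029 off -0.0026
foot top 4105 ((1.045137882232666, -0.052613288164138794), (0.28441697359085083, 0.9429243206977844), 83.1275405883789) [[0.5600000023841858, -0.13740000128746033], [1.4961999654769897, -0.2502000033855438], [1.5302000045776367, 0.03220000118017197], [0.5940999984741211, 0.14499999582767487]] z 0.12002585202300708
```

```bash
python3 - <<'E'
from h import *
c0=np.array([.469,.261])
for n in ['top','side']:
    d=np.load(n+'0.npz'); W=d['W'].reshape(-1,3)
    p=np.radians(6.)
    for it in range(4):
        a=np.array([np.cos(p),np.sin(p)]); b=np.array([-a[1],a[0]])
        r=W[:,:2]-c0; al=r@a; la=r@b
        g=(al>.028)&(al<.106)&(abs(la)<.012)&(W[:,2]>.012)&(W[:,2]<.03)
        l=cv2.fitLine(W[g][:,:2].astype(np.float32),cv2.DIST_HUBER,0,.01,.01).ravel(); p=np.arctan2(l[1],l[0]) if l[0]>0 else np.arctan2(-l[1],-l[0])
        
    a=np.array([np.cos(p),np.sin(p)]); b=np.array([-a[1],a[0]])
    f=(abs((W[:,:2]-c0)@b)<.014)&(W[:,2]>.010)&(W[:,2]<.04); al=(W[f][:,:2]-c0)@a; al=al[abs(al)<.16]
    print(n,g.sum(),np.degrees(p),'line lateral offset at grip',(l[2:]-c0)@b,'ext',al.min(),al.max(),'ztop',np.percentile(W[g][:,2],90))
# foot back edge, top camera
d=np.load('top0.npz');W=d['W'];S=np.load('side0.npz')['W']
for n,W in (('top',W),('side',S)):
    W=W.reshape(-1,3);f=(abs(W[:,2]-.12)<.006)&(W[:,0]>.55)&(W[:,0]<.66)&(abs(W[:,1]+.035)<.13);q=W[f]
    E=[]
    for y in np.arange(-.13,.06,.008):
        s=q[abs(q[:,1]-y)<.004]
        if len(s)>2:E.append((s[:,0].min(),y))
    E=np.array(E);k=np.polyfit(E[:,1],E[:,0],1);r=E[:,0]-np.polyval(k,E[:,1]);k=np.polyfit(E[abs(r)<.004,1],E[abs(r)<.004,0],1)
    print(n,len(E),'edge yaw',-np.degrees(np.arctan(k[0])),'x at y=-.0357',np.polyval(k,-.0357),'y range',q[:,1].min(),q[:,1].max())
E
```

```text
top 140 10.092427 line lateral offset at grip -0.00048156970955503197 ext -0.024121932120221633 0.13580047314765786 ztop 0.024114700759355935
side 215 10.277699 line lateral offset at grip 0.0007749706461918457 ext -0.025829031996794826 0.13375103985115305 ztop 0.02220760154991992
top 24 edge yaw 10.587845999373652 x at y=-.0357 0.6067849854477534 y range -0.1432235160507859 0.08591356214336653
side 24 edge yaw 10.701114072306858 x at y=-.0357 0.6049831986380877 y range -0.14592054253526665 0.08604016281598637
```

Request:
{"fn": "carry_out", "kwargs": {"motion": "0.0223 -0.0209 0 0 0 2.64 0;0.0223 -0.0209 0 0 0 2.64 0;0.0223 -0.0209 0 0 0 2.64 0;0.0223 -0.0209 0 0 0 2.64 0;0.0223 -0.0209 0 0 0 2.64 0;0.0223 -0.0209 0 0 0 2.64 0;0.0223 -0.0209 0 0 0 2.64 0;0.0223 -0.0209 0 0 0 2.64 0;0.0223 -0.0209 0 0 0 2.64 0;0.0223 -0.0209 0 0 0 2.64 0;0.0223 -0.0209 0 0 0 2.64 0;0.0223 -0.0209 0 0 0 2.64 0;0 0 0 0 0 0 0;0 0 0 0 0 0 0", "grip_force": 40}}

```text
time_s: 1.27
ee_pos: [0.4694, 0.26, 0.1727]
eef_rot: [-3.141, -0.001, -2.966]
force: [0.3, -0.2, 0.0]
grip_width: 0.094
grip_force: 0.0
```

```bash
python3 - <<'E'
from h import *
c=ctrl.camera('wrist'); save('w1.png',c['pixels'])
W=cloud(c);hsv=cv2.cvtColor(c['pixels'],cv2.COLOR_RGB2HSV)
m=(hsv[...,0]>8)&(hsv[...,0]<22)&(hsv[...,1]>150)&(hsv[...,2]>60)&(W[...,2]<.036)&(W[...,2]>.026)
P=W[m][:,:2].astype(np.float32);print(len(P),cv2.minAreaRect(P) if len(P) else '')
print(c['position'],c['attitude'])
E
```

```text
951 ((0.48134201765060425, 0.27585944533348083), (0.5368818044662476, 0.03929617628455162), 49.67485809326172)
[0.40519652 0.24881639 0.38431595] [-2.28073411e-01 -9.16949194e-04  1.74559704e+00]
```

View pics/w1.png

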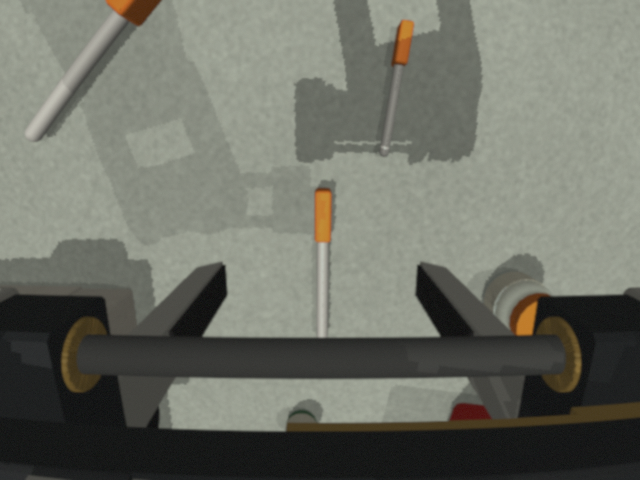

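The wrist view shows the pin grip at about (323,215), its rod pointing straight down the image and centred between the fingers.

Request:
{"fn": "carry_out", "kwargs": {"motion": "0 0.001 -0.03 0 0 0 0;0 0 -0.03 0 0 0 0;0 0 -0.03 0 0 0 0;0 0 -0.03 0 0 0 0;0 0 -0.025 0 0 0 0;0 0 -0.015 0 0 0 0;0 0 -0.006 0 0 0 0;0 0 0 0 0 0 0;0 0 0 0 0 0 0;0 0 0 0 0 0 255;0 0 0 0 0 0 255;0 0 0 0 0 0 255;0 0 0 0 0 0 255;0 0 0 0 0 0 255;0 0 0 0 0 0 255;0 0 0 0 0 0 255;0 0 0 0 0 0 255;0 0 0 0 0 0 255;0 0 0 0 0 0 255;0 0 0 0 0 0 255", "grip_force": 40}}

```text
time_s: 2.98
ee_pos: [0.4689, 0.262, 0.0072]
eef_rot: [-3.142, -0.0, -2.963]
force: [-1.0, -0.4, 0.2]
grip_width: 0.024
grip_force: 0.0
```

Request:
{"fn": "carry_out", "kwargs": {"motion": "0 0 0 0 0 0 255;0 0 0 0 0 0 255;0 0 0 0 0 0 255;0 0 0 0 0 0 255;0 0 0 0 0 0 255;0 0 0 0 0 0 255;0 0 0.01 0 0 0 255;0 0 0.02 0 0 0 255;0 0 0.03 0 0 0 255;0 0 0.03 0 0 0 255;0 0 0.01 0 0 0 255;0 0 0 0 0 0 255;0 0 0 0 0 0 255"}}

```text
time_s: 4.07
ee_pos: [0.4688, 0.2619, 0.1071]
eef_rot: [3.142, 0.0, -2.963]
force: [0.0, 0.9, -0.7]
grip_width: 0.0006
grip_force: 0.0
```

```bash
cat > pin.py <<'E'
from h import *
import sys
o=ctrl.get_obs();t=o['ee_pos'];p=o['eef_rot'][2]+np.pi
a=np.array([np.cos(p),np.sin(p)]);b=np.array([-a[1],a[0]])
print('t',o['time_s'],t.round(4),np.degrees(p).round(2),o['force'].round(2),o['moment'].round(3),o['grip_width'],o['grip_force'])
for n in ['top','side']:
    c=ctrl.camera(n);W=cloud(c).reshape(-1,3)
    r=W[:,:2]-t[:2];al=r@a;la=r@b
    g=(al>.03)&(al<.15)&(abs(la)<.02)&(abs(W[:,2]-t[2]-.01)<.03); 
    if g.sum()<20: print(n,'few');continue
    A=al[g];z=W[g][:,2];l=la[g]
    T=[]
    for s in np.arange(.03,.14,.01):
        k=(A>=s)&(A<s+.01)
        if k.sum()>3:T.append((s+.005,np.percentile(z[k],95),np.median(l[k])))
    T=np.array(T);print(n,g.sum(),'tip along',A.max().round(4),'top z',T[:,1].round(4),'lat',T[:,2].round(4))
E
python3 pin.py; python3 - <<'E'
from h import *
save('s2.png',ctrl.camera('side')['pixels'])
E
```

```text
t 4.0667 [0.4688 0.2619 0.1071] 10.2 [ 0.02  0.9  -0.66] [0.079 0.032 0.06 ] 0.0006401683625842656 0.0
top few
side few
```

View pics/s2.png

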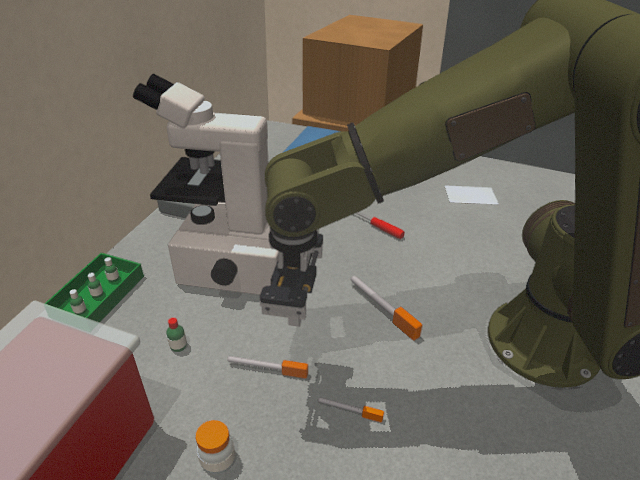

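The fingers closed on nothing, and the pin still lies at about (295,368) in the side view. I'll check the calibration by projecting the TCP into the image and re-measuring.

```bash
cat > chk.py <<'E'
from h import *
o=ctrl.get_obs();t=o['ee_pos'];print('tcp',t.round(4))
for n in ['top','side','wrist']:
    c=ctrl.camera(n);Rm=att(c['attitude']);pos=np.array(c['position'])
    def proj(X):
        q=Rm.T@(np.array(X)-pos);q=np.array([[q[0],-q[1],-q[2]]])
        return cv2.projectPoints(q,np.zeros(3),np.zeros(3),np.array(c['K']),np.array(c['dist']))[0].ravel().round(1)
    W=cloud(c);hsv=cv2.cvtColor(c['pixels'],cv2.COLOR_RGB2HSV)
    m=((hsv[...,0]>8)&(hsv[...,0]<22)&(hsv[...,1]>150)&(hsv[...,2]>60)).astype(np.uint8)
    k,L,s,ce=cv2.connectedComponentsWithStats(m)
    print(n,'tcp px',proj(t),'grip px',proj([.469,.261,.03]))
    for i in range(1,k):
        if s[i,4]>50:
            p=cv2.undistortPoints(ce[i].reshape(1,1,2),np.array(c['K']),np.array(c['dist'])).ravel()
            d=Rm@np.array([p[0],-p[1],-1]); X=pos+d*(.022-pos[2])/d[2]
            print('  ',ce[i].round(1),s[i,4],'ray@.022',X.round(3),'depth',np.median(W[L==i],0).round(3))
    if n!='top': save(n+'3.png',c['pixels'])
E
python3 chk.py
```

```text
tcp [0.4682 0.2617 0.1057]
top tcp px [207.1 267.2] grip px [214.1 268.3]
   [126.4 246.8] 350 ray@.022 [0.53  0.495 0.022] depth [0.524 0.474 0.075]
   [288.8 336.6] 222 ray@.022 [0.291 0.071 0.022] depth [0.292 0.069 0.041]
side tcp px [293.2 337.8] grip px [293.5 364.6]
   [406.8 322.9] 559 ray@.022 [0.289 0.067 0.022] depth [0.288 0.077 0.034]
   [294.5 368.6] 368 ray@.022 [0.466 0.263 0.022] depth [0.466 0.265 0.026]
   [372.4 413.5] 244 ray@.022 [0.299 0.31  0.022] depth [0.3   0.308 0.021]
   [212.1 436.3] 873 ray@.022 [0.542 0.45  0.022] depth [0.52  0.477 0.075]
wrist tcp px [320.2 259.9] grip px [319.3 231.8]
   [418.6  23.2] 878 ray@.022 [0.306 0.305 0.022] depth [0.306 0.305 0.023]
   [320.5 230.6] 1240 ray@.022 [0.47  0.262 0.022] depth [0.468 0.262 0.03 ]
   [581.5 330.4] 118 ray@.022 [0.518 0.505 0.022] depth [0.501 0.468 0.066]
   [579.7 382. ] 988 ray@.022 [0.569 0.524 0.022] depth [0.539 0.475 0.075]
```

View pics/wrist3.png

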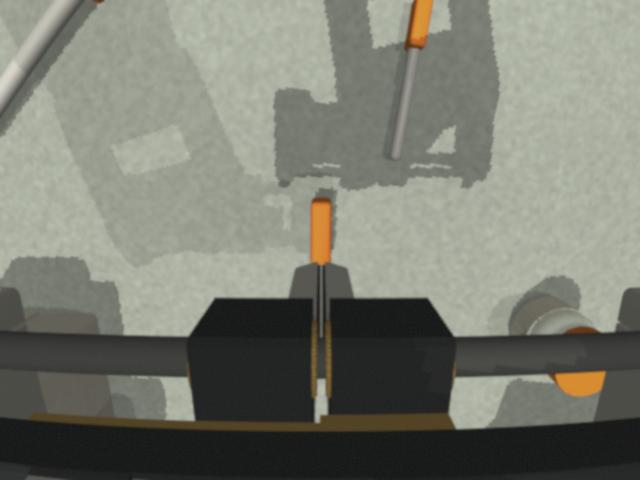

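Everything is consistent and the TCP sits over the pin, so the grip probably hadn't built up before I lifted. I'll go down again and confirm the grip force before lifting.

Request:
{"fn": "carry_out", "kwargs": {"motion": "0 0 0 0 0 0 120;0 0 0 0 0 0 120;0 0 0 0 0 0 120;0 0 0 0 0 0 120;0 0 0 0 0 0 120;0 0 0 0 0 0 120;0 0 0 0 0 0 120;0 0 -0.03 0 0 0 120;0 0 -0.03 0 0 0 120;0 0 -0.025 0 0 0 120;0 0 -0.012 0 0 0 120;0 0 -0.005 0 0 0 120;0 0 0 0 0 0 255;0 0 0 0 0 0 255;0 0 0 0 0 0 255;0 0 0 0 0 0 255;0 0 0 0 0 0 255;0 0 0 0 0 0 255;0 0 0 0 0 0 255;0 0 0 0 0 0 255", "grip_force": 40}}

```text
time_s: 6.03
ee_pos: [0.469, 0.262, 0.0054]
eef_rot: [3.142, 0.0, -2.963]
force: [-0.1, -0.7, -0.6]
grip_width: 0.0012
grip_force: 0.0
```

```bash
python3 chk.py; python3 - <<'E'
from h import *
a=cv2.imread('pics/wrist3.png');b=cv2.imread('pics/side3.png')
x=np.hstack([cv2.resize(a[150:350,200:450],(400,320)),cv2.resize(b[260:420,200:400],(400,320))]);cv2.imwrite('pics/c4.png',x)
E
```

```text
tcp [0.469  0.262  0.0054]
top tcp px [215.7 268.7] grip px [214.1 268.3]
   [126.5 246.9] 354 ray@.022 [0.53  0.495 0.022] depth [0.524 0.473 0.075]
   [288.8 336.6] 223 ray@.022 [0.291 0.071 0.022] depth [0.292 0.069 0.041]
side tcp px [293.5 373.3] grip px [293.5 364.6]
   [406.8 322.9] 560 ray@.022 [0.289 0.067 0.022] depth [0.288 0.076 0.034]
   [294.6 369.1] 343 ray@.022 [0.466 0.264 0.022] depth [0.465 0.265 0.024]
   [372.5 413.5] 241 ray@.022 [0.299 0.31  0.022] depth [0.3   0.308 0.021]
   [212.1 436.3] 875 ray@.022 [0.542 0.45  0.022] depth [0.52  0.477 0.075]
wrist tcp px [320.3 260.6] grip px [318.4 274.4]
   [320.3 248.4] 1341 ray@.022 [0.457 0.26  0.022] depth [0.453 0.26  0.03 ]
```

View pics/c4.png

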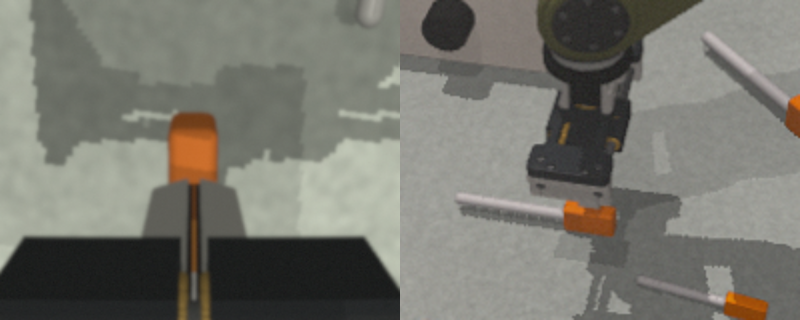

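```bash
python3 - <<'E'
from h import *
o=ctrl.get_obs();t=o['ee_pos'];print(t,o['qpos'].round(4),o['grip_width'],o['force'])
p=np.radians(10.2);a=np.array([np.cos(p),np.sin(p)]);b=np.array([-a[1],a[0]])
for n in ['side','wrist']:
    c=ctrl.camera(n);W=cloud(c);im=c['pixels'];r=W[...,:2]-t[:2];al=r@a;la=r@b
    hsv=cv2.cvtColor(im,cv2.COLOR_RGB2HSV);ng=(hsv[...,1]<90)
    g=ng&(abs(al)<.03)&(abs(la)<.06)&(W[...,2]>.012)&(W[...,2]<.12)
    v,u=np.nonzero(g);z=W[g][:,2];i=np.argsort(z)
    print(n,g.sum(),'lowest nonorange:');
    for k in i[:60:6]: print((u[k],v[k]),W[v[k],u[k]].round(3),'al,la',al[v[k],u[k]].round(3),la[v[k],u[k]].round(3),im[v[k],u[k]])
    og=(~ng)&(abs(al)<.06)&(abs(la)<.03)&(W[...,2]>.005)&(W[...,2]<.05)
    if og.any(): print(' orange al',np.percentile(al[og],[1,99]).round(3),'la',np.percentile(la[og],[1,50,99]).round(3),'z',np.percentile(W[og][:,2],[1,99]).round(3))
E
```

```text
[0.46894828 0.26199871 0.00526631] [ 0.4413  0.4731  1.7102 -0.      0.9584 -1.3076] 0.0005548403806600241 [ 0.53226487 -0.68686652 -0.40623034]
side 39 lowest nonorange:
(np.int64(279), np.int64(369)) [0.496 0.268 0.014] al,la 0.028 0.002 [115 112 111]
(np.int64(280), np.int64(367)) [0.495 0.266 0.018] al,la 0.027 -0.001 [169 164 164]
(np.int64(280), np.int64(364)) [0.497 0.262 0.021] al,la 0.028 -0.005 [169 166 168]
(np.int64(279), np.int64(366)) [0.496 0.268 0.022] al,la 0.028 0.001 [190 183 181]
(np.int64(292), np.int64(363)) [0.467 0.273 0.049] al,la -0.0 0.011 [129 103  90]
(np.int64(294), np.int64(362)) [0.464 0.271 0.051] al,la -0.004 0.01 [112 108 108]
(np.int64(295), np.int64(362)) [0.462 0.271 0.052] al,la -0.006 0.01 [115 113 107]
 orange al [-0.026  0.022] la [-0.008  0.004  0.008] z [0.006 0.044]
wrist 2120 lowest nonorange:
(np.int64(306), np.int64(227)) [0.449 0.251 0.013] al,la -0.021 -0.008 [107  87  71]
(np.int64(305), np.int64(259)) [0.463 0.253 0.027] al,la -0.008 -0.008 [145 119  98]
(np.int64(305), np.int64(252)) [0.459 0.252 0.028] al,la -0.012 -0.008 [149 121 100]
(np.int64(305), np.int64(253)) [0.459 0.252 0.028] al,la -0.011 -0.008 [146 119  98]
(np.int64(324), np.int64(266)) [0.461 0.262 0.039] al,la -0.008 0.002 [65 60 55]
(np.int64(329), np.int64(263)) [0.459 0.265 0.039] al,la -0.009 0.004 [110  93  80]
(np.int64(327), np.int64(264)) [0.46  0.264 0.04 ] al,la -0.009 0.003 [97 95 88]
(np.int64(317), np.int64(267)) [0.462 0.259 0.041] al,la -0.008 -0.002 [73 72 68]
(np.int64(324), np.int64(267)) [0.461 0.262 0.041] al,la -0.008 0.002 [60 58 54]
(np.int64(313), np.int64(264)) [0.46  0.257 0.042] al,la -0.009 -0.003 [99 95 86]
 orange al [-0.023  0.021] la [-0.008 -0.     0.008] z [0.006 0.045]
```

The depth data shows the fingertips actually end about 30 mm above the reported TCP, so they closed over the top of the grip. I'll open, then lower carefully and check against the cameras.

Request:
{"fn": "carry_out", "kwargs": {"motion": "0 0 0.01 0 0 0 120;0 0 0 0 0 0 120;0 0 0 0 0 0 120;0 0 0 0 0 0 120;0 0 0 0 0 0 120;0 0 0 0 0 0 120;0 0 0 0 0 0 120;0 0 0 0 0 0 120;0 0 -0.005 0 0 0 120;0 0 -0.005 0 0 0 120;0 0 -0.003 0 0 0 120;0 0 0 0 0 0 120"}}

```text
time_s: 7.28
ee_pos: [0.4684, 0.2618, 0.0012]
eef_rot: [-3.141, -0.002, -2.963]
force: [-0.2, 0.0, 0.2]
grip_width: 0.0498
grip_force: 0.0
```

```bash
cat > fing.py <<'E'
from h import *
o=ctrl.get_obs();t=o['ee_pos'];print(t.round(4),o['grip_width'],o['force'].round(2))
p=o['eef_rot'][2]+np.pi;a=np.array([np.cos(p),np.sin(p)]);b=np.array([-a[1],a[0]])
for n in ['side','wrist']:
    c=ctrl.camera(n);W=cloud(c);im=c['pixels'];r=W[...,:2]-t[:2];al=r@a;la=r@b
    save('f_%s_%.1f.png'%(n,o['time_s']),im)
    for s in (1,-1):
        g=(abs(al)<.012)&(s*la>.011)&(s*la<.06)&(W[...,2]>-.005)&(W[...,2]<.15)&((W[...,2]>.008))
        v,u=np.nonzero(g)
        if len(v): 
            z=W[g][:,2]; print(n,s,len(v),'z pct',np.percentile(z,[0,2,5,10,25,50]).round(3),'la min',(s*la[g]).min().round(3),'lowest px',(u[z.argmin()],v[z.argmin()]))
E
python3 fing.py
```

```text
[0.4684 0.2618 0.0012] 0.049773070208326275 [-0.22  0.03  0.15]
side 1 110 z pct [0.043 0.045 0.047 0.048 0.054 0.061] la min 0.032 lowest px (np.int64(288), np.int64(374))
side -1 29 z pct [0.1   0.101 0.102 0.103 0.104 0.106] la min 0.025 lowest px (np.int64(297), np.int64(329))
wrist 1 4869 z pct [0.034 0.04  0.045 0.053 0.072 0.094] la min 0.025 lowest px (np.int64(372), np.int64(265))
wrist -1 4867 z pct [0.034 0.04  0.046 0.054 0.073 0.094] la min 0.024 lowest px (np.int64(271), np.int64(287))
```

Request:
{"fn": "carry_out", "kwargs": {"motion": "0 0 -0.007 0 0 0 120;0 0 -0.007 0 0 0 120;0 0 -0.005 0 0 0 120;0 0 -0.002 0 0 0 120;0 0 0 0 0 0 120;0 0 0 0 0 0 120"}}

```text
time_s: 7.88
ee_pos: [0.4689, 0.262, -0.0189]
eef_rot: [-3.142, -0.0, -2.963]
force: [-0.5, -0.3, 0.7]
grip_width: 0.0498
grip_force: 0.0
```

```bash
python3 fing.py
```

```text
[ 0.4689  0.262  -0.0189] 0.04984576284876592 [-0.48 -0.28  0.69]
side 1 234 z pct [0.023 0.024 0.027 0.03  0.043 0.135] la min 0.018 lowest px (np.int64(296), np.int64(382))
side -1 27 z pct [0.067 0.073 0.078 0.08  0.082 0.085] la min 0.026 lowest px (np.int64(303), np.int64(338))
wrist 1 4854 z pct [0.013 0.019 0.025 0.033 0.052 0.074] la min 0.025 lowest px (np.int64(378), np.int64(262))
wrist -1 4835 z pct [0.013 0.02  0.026 0.033 0.052 0.074] la min 0.024 lowest px (np.int64(266), np.int64(262))
```

Request:
{"fn": "carry_out", "kwargs": {"motion": "0 0 -0.003 0 0 0 120;0 0 -0.003 0 0 0 120;0 0 0 0 0 0 255;0 0 0 0 0 0 255;0 0 0 0 0 0 255;0 0 0 0 0 0 255;0 0 0 0 0 0 255;0 0 0 0 0 0 255;0 0 0 0 0 0 255;0 0 0 0 0 0 255", "grip_force": 40}}

```text
time_s: 8.82
ee_pos: [0.469, 0.262, -0.0247]
eef_rot: [3.142, 0.0, -2.963]
force: [-0.1, 0.4, 0.9]
grip_width: 0.0154
grip_force: 40.0
```

Request:
{"fn": "carry_out", "kwargs": {"motion": "0 0 0.01 0 0 0 255;0 0 0.02 0 0 0 255;0 0 0.03 0 0 0 255;0 0 0.03 0 0 0 255;0 0 0.01 0 0 0 255;0 0 0 0 0 0 255;0 0 0 0 0 0 255"}}

```text
time_s: 9.4
ee_pos: [0.4688, 0.2619, 0.0749]
eef_rot: [3.142, 0.0, -2.963]
force: [0.2, 0.7, -0.4]
grip_width: 0.0158
grip_force: 40.0
```

```bash
sed -i 's/t\[2\]-.01)/t[2]-.035)/' pin.py; python3 pin.py
```

```text
t 9.4 [0.4688 0.2619 0.0749] 10.21 [ 0.17  0.69 -0.37] [0.062 0.078 0.044] 0.01577287493031569 39.99003052711487
top 144 tip along 0.1359 top z [0.1222 0.1233 0.1224 0.1231 0.1251 0.1238 0.1243 0.1223] lat [-0.0036 -0.0015 -0.0018 -0.0004 -0.0011 -0.0008 -0.0004 -0.0009]
side 337 tip along 0.1328 top z [0.1207 0.1215 0.121  0.1224 0.1215 0.1214 0.121  0.1213 0.1209 0.1205
 0.118 ] lat [0.0023 0.0022 0.0021 0.001  0.001  0.0013 0.0009 0.0015 0.0011 0.0015
 0.0011]
```

Request:
{"fn": "carry_out", "kwargs": {"motion": "-0.0122 -0.0249 0 0 0 0.2 255;-0.0122 -0.0249 0 0 0 0 255;-0.0122 -0.0249 0 0 0 0 255;-0.0122 -0.0249 0 0 0 0 255;0 -0.0249 0 0 0 0 255;0 -0.0249 0 0 0 0 255;0 -0.0249 0 0 0 0 255;0 -0.0249 0 0 0 0 255;0 -0.0249 0 0 0 0 255;0 -0.0249 0 0 0 0 255;0 -0.0249 -0.02 0 0 0 255;0 -0.0244 -0.02 0 0 0 255;0.0112 0 0 0 0 0 255;0.0112 0 0 0 0 0 255;0 0 0 0 0 0 255;0 0 0 0 0 0 255"}}

```text
time_s: 10.83
ee_pos: [0.4418, -0.0361, 0.0342]
eef_rot: [3.141, -0.002, -2.96]
force: [-0.5, -0.0, 0.7]
grip_width: 0.0158
grip_force: 40.0
```

```bash
cat > rel.py <<'E'
from h import *
o=ctrl.get_obs();t=o['ee_pos'];p=o['eef_rot'][2]+np.pi
th=np.radians(10.4);a=np.array([np.cos(th),np.sin(th)]);b=np.array([-a[1],a[0]])
F=np.array([.606,-.0357])+.04*a
tip=t[:2]+.136*np.array([np.cos(p),np.sin(p)]);r=tip-F
f=o['force'];print('t',round(o['time_s'],2),'tcp',t.round(4),'yaw',np.degrees(p).round(2),'tip x_s,y_s mm',(1000*r@a).round(1),(1000*r@b).round(1),'f a,b,z',(f[:2]@a).round(2),(f[:2]@b).round(2),f[2].round(2))
E
python3 rel.py; python3 pin.py; python3 - <<'E'
from h import *
c=ctrl.camera('side');save('s5.png',cv2.resize(c['pixels'][130:370,180:500],(640,480)))
E
```

```text
t 10.83 tcp [ 0.4418 -0.0361  0.0342] yaw 10.41 tip x_s,y_s mm -65.6 29.3 f a,b,z -0.54 0.06 0.74
t 10.8333 [ 0.4418 -0.0361  0.0342] 10.41 [-0.54 -0.04  0.74] [ 0.033 -0.005 -0.005] 0.015770478020936306 39.99015748500824
top 139 tip along 0.1359 top z [0.0823 0.0822 0.0811 0.0852 0.083  0.0834 0.0813 0.0808] lat [ 0.0002 -0.0008 -0.0004 -0.0007 -0.0003 -0.0014 -0.0008 -0.0004]
side 231 tip along 0.1329 top z [0.0811 0.0819 0.0814 0.0807 0.0814 0.0805 0.0817 0.0811 0.0806 0.0814
 0.0784] lat [0.0023 0.0028 0.0027 0.0024 0.0035 0.0041 0.0029 0.0016 0.0035 0.003
 0.0013]
```

View pics/s5.png

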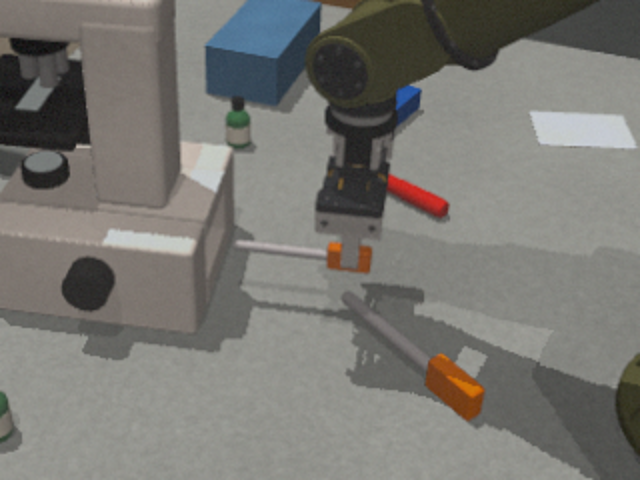

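The pin is held level at about (285,248) in the crop and points into the recess at the right height. Advancing.

Request:
{"fn": "carry_out", "kwargs": {"motion": "0.0089 0.0016 0 0 0 0 255;0.0089 0.0016 0 0 0 0 255;0.0089 0.0016 0 0 0 0 255;0.0089 0.0016 0 0 0 0 255;0.0089 0.0016 0 0 0 0 255;0.0079 0.0015 0 0 0 0 255;0.0039 0.0007 0 0 0 0 255;0 0 0 0 0 0 255;0 0 0 0 0 0 255"}}

```text
time_s: 11.73
ee_pos: [0.4987, -0.026, 0.035]
eef_rot: [3.141, -0.001, -2.96]
force: [0.2, -0.4, -0.9]
grip_width: 0.0151
grip_force: 40.0
```

```bash
python3 rel.py
```

```text
t 11.73 tcp [ 0.4987 -0.026   0.035 ] yaw 10.41 tip x_s,y_s mm -7.8 28.9 f a,b,z 0.15 -0.44 -0.87
```

Now approach in 2 mm steps to make contact.

Request:
{"fn": "carry_out", "kwargs": {"motion": "0.002 0.0004 0 0 0 0 255;0.002 0.0004 0 0 0 0 255;0.002 0.0004 0 0 0 0 255;0 0 0 0 0 0 255"}}

```text
time_s: 12.07
ee_pos: [0.5051, -0.0249, 0.0353]
eef_rot: [-3.142, 0.0, -2.96]
force: [-1.0, 0.7, -0.7]
grip_width: 0.0157
grip_force: 40.0
```

Request:
{"fn": "carry_out", "kwargs": {"motion": "0.002 0.0004 0 0 0 0 255;0 0 0 0 0 0 255"}}

```text
time_s: 12.23
ee_pos: [0.5067, -0.0245, 0.0352]
eef_rot: [3.141, -0.001, -2.96]
force: [-2.4, -0.4, 0.1]
grip_width: 0.0155
grip_force: 40.0
```

Request:
{"fn": "carry_out", "kwargs": {"motion": "0.002 0.0004 0 0 0 0 255;0 0 0 0 0 0 255"}}

```text
time_s: 12.4
ee_pos: [0.5087, -0.0241, 0.0351]
eef_rot: [3.141, -0.001, -2.96]
force: [-3.4, -1.1, 0.2]
grip_width: 0.0158
grip_force: 40.0
```

Contact is made at about 3.5 N. Now sliding along the face toward −y, in small steps.

Request:
{"fn": "carry_out", "kwargs": {"motion": "0.0012 -0.0008 0 0 0 0 255;0.0002 -0.001 0 0 0 0 255"}}

```text
time_s: 12.57
ee_pos: [0.5101, -0.0258, 0.0351]
eef_rot: [3.141, -0.001, -2.96]
force: [-3.1, 1.5, 0.3]
grip_width: 0.0155
grip_force: 40.1
```

Request:
{"fn": "carry_out", "kwargs": {"motion": "0.0002 -0.001 0 0 0 0 255;0.0002 -0.001 0 0 0 0 255"}}

```text
time_s: 12.73
ee_pos: [0.5104, -0.0278, 0.0351]
eef_rot: [3.141, -0.001, -2.96]
force: [-4.6, 1.9, -0.8]
grip_width: 0.0155
grip_force: 40.1
```

Request:
{"fn": "carry_out", "kwargs": {"motion": "0.0002 -0.001 0 0 0 0 255;0.0002 -0.001 0 0 0 0 255"}}

```text
time_s: 12.9
ee_pos: [0.5109, -0.0299, 0.0351]
eef_rot: [3.141, -0.0, -2.96]
force: [-4.7, 2.4, -0.9]
grip_width: 0.0155
grip_force: 40.1
```

Request:
{"fn": "carry_out", "kwargs": {"motion": "0.0002 -0.001 0 0 0 0 255;0.0001 -0.001 0 0 0 0 255"}}

```text
time_s: 13.07
ee_pos: [0.5113, -0.032, 0.0352]
eef_rot: [3.142, -0.0, -2.96]
force: [-4.0, 1.4, -1.8]
grip_width: 0.0158
grip_force: 40.1
```

Request:
{"fn": "carry_out", "kwargs": {"motion": "0.0002 -0.001 0 0 0 0 255;0.0002 -0.001 0 0 0 0 255"}}

```text
time_s: 13.23
ee_pos: [0.5117, -0.034, 0.0352]
eef_rot: [3.142, -0.0, -2.96]
force: [-3.9, 1.9, -0.5]
grip_width: 0.0158
grip_force: 40.1
```

Request:
{"fn": "carry_out", "kwargs": {"motion": "0.0002 -0.001 0 0 0 0 255;0.0001 -0.001 0 0 0 0 255"}}

```text
time_s: 13.4
ee_pos: [0.5121, -0.036, 0.0353]
eef_rot: [-3.142, 0.0, -2.96]
force: [-3.7, 2.7, -1.2]
grip_width: 0.0158
grip_force: 40.1
```

Request:
{"fn": "carry_out", "kwargs": {"motion": "0.0002 -0.001 0 0 0 0 255;0.0001 -0.001 0 0 0 0 255"}}

```text
time_s: 13.57
ee_pos: [0.5124, -0.038, 0.0352]
eef_rot: [-3.142, 0.0, -2.96]
force: [-3.6, 0.8, -0.5]
grip_width: 0.0159
grip_force: 40.1
```

Request:
{"fn": "carry_out", "kwargs": {"motion": "0.0002 -0.001 0 0 0 0 255;0.0002 -0.001 0 0 0 0 255"}}

```text
time_s: 13.73
ee_pos: [0.5128, -0.04, 0.0353]
eef_rot: [-3.142, 0.0, -2.96]
force: [-0.6, -0.9, -0.7]
grip_width: 0.0155
grip_force: 40.0
```

Request:
{"fn": "carry_out", "kwargs": {"motion": "0.0002 -0.001 0 0 0 0 255;0.0002 -0.001 0 0 0 0 255"}}

```text
time_s: 13.9
ee_pos: [0.5135, -0.0424, 0.0354]
eef_rot: [-3.141, 0.001, -2.961]
force: [-2.2, -3.2, 0.0]
grip_width: 0.0156
grip_force: 40.0
```

The push dropped at y ≈ −0.040, which is the hole. I'll pause and check the state at rest.

Request:
{"fn": "carry_out", "kwargs": {"motion": "0 0 0 0 0 0 255;0 0 0 0 0 0 255"}}

```text
time_s: 14.07
ee_pos: [0.5133, -0.0422, 0.0353]
eef_rot: [-3.141, 0.0, -2.96]
force: [-2.6, -1.9, -1.4]
grip_width: 0.0158
grip_force: 40.0
```

```bash
python3 rel.py; python3 pin.py
```

```text
t 14.07 tcp [ 0.5133 -0.0422  0.0353] yaw 10.38 tip x_s,y_s mm 3.6 10.3 f a,b,z -2.89 -1.38 -1.4
t 14.0667 [ 0.5133 -0.0422  0.0353] 10.38 [-2.6  -1.88 -1.4 ] [-0.464  0.5   -0.27 ] 0.0158023777144344 40.01095175743103
top 39 tip along 0.0951 top z [0.0842 0.1002] lat [-0.001  -0.0004]
side 152 tip along 0.0957 top z [0.082  0.0825 0.0829 0.0831 0.0814 0.0818 0.0987] lat [0.002  0.0029 0.0019 0.0022 0.0015 0.0008 0.0013]
```

Request:
{"fn": "carry_out", "kwargs": {"motion": "-0.0002 0.001 0 0 0 0 255;0 0 0 0 0 0 255"}}

```text
time_s: 14.33
ee_pos: [0.513, -0.0409, 0.0353]
eef_rot: [-3.141, 0.0, -2.96]
force: [-1.7, -4.1, 0.0]
grip_width: 0.016
grip_force: 40.1
```

Request:
{"fn": "carry_out", "kwargs": {"motion": "-0.0002 0.001 0 0 0 0 255;0 0 0 0 0 0 255"}}

```text
time_s: 14.5
ee_pos: [0.5128, -0.0399, 0.0353]
eef_rot: [-3.141, 0.0, -2.96]
force: [-2.4, -3.9, -1.2]
grip_width: 0.0157
grip_force: 40.2
```

Request:
{"fn": "carry_out", "kwargs": {"motion": "-0.0001 0.001 0 0 0 0 255;0 0 0 0 0 0 255"}}

```text
time_s: 14.67
ee_pos: [0.5127, -0.0389, 0.0353]
eef_rot: [-3.141, 0.0, -2.96]
force: [-2.4, -4.8, 0.9]
grip_width: 0.016
grip_force: 40.4
```

Request:
{"fn": "carry_out", "kwargs": {"motion": "0.0002 -0.001 0 0 0 0 255;0 0 0 0 0 0 255"}}

```text
time_s: 14.83
ee_pos: [0.5129, -0.0401, 0.0353]
eef_rot: [-3.141, 0.0, -2.96]
force: [-1.4, -5.3, -0.4]
grip_width: 0.0158
grip_force: 40.2
```

Request:
{"fn": "carry_out", "kwargs": {"motion": "0.0002 -0.001 0 0 0 0 255;0 0 0 0 0 0 255;0 0 0 0 0 0 255"}}

```text
time_s: 15.08
ee_pos: [0.5131, -0.0409, 0.0352]
eef_rot: [3.142, 0.0, -2.96]
force: [-2.5, -3.3, 0.1]
grip_width: 0.016
grip_force: 40.1
```

```bash
python3 rel.py
```

```text
t 15.08 tcp [ 0.5131 -0.0409  0.0352] yaw 10.4 tip x_s,y_s mm 3.6 11.7 f a,b,z -3.06 -2.81 0.05
```

Request:
{"fn": "carry_out", "kwargs": {"motion": "0.0003 -0.0015 0 0 0 0 255;0 0 0 0 0 0 255;0 0 0 0 0 0 255"}}

```text
time_s: 15.33
ee_pos: [0.5133, -0.0423, 0.0352]
eef_rot: [3.141, -0.0, -2.96]
force: [-2.4, -2.4, 0.2]
grip_width: 0.0157
grip_force: 40.0
```

Request:
{"fn": "carry_out", "kwargs": {"motion": "0.0002 -0.001 0 0 0 0 255;0 0 0 0 0 0 255;0 0 0 0 0 0 255"}}

```text
time_s: 15.58
ee_pos: [0.5135, -0.0433, 0.0352]
eef_rot: [3.142, -0.0, -2.96]
force: [-2.6, -1.5, 0.6]
grip_width: 0.0155
grip_force: 40.0
```

Request:
{"fn": "carry_out", "kwargs": {"motion": "0.0002 -0.001 0 0 0 0 255;0 0 0 0 0 0 255;0 0 0 0 0 0 255"}}

```text
time_s: 15.83
ee_pos: [0.5141, -0.0444, 0.0354]
eef_rot: [-3.141, 0.001, -2.96]
force: [0.6, -0.6, -1.3]
grip_width: 0.0155
grip_force: 40.0
```

Forces are now near zero, so the tip is centred. Trying a gentle push forward.

Request:
{"fn": "carry_out", "kwargs": {"motion": "0.002 0.0004 0 0 0 0 255;0.002 0.0004 0 0 0 0 255;0 0 0 0 0 0 255;0 0 0 0 0 0 255"}}

```text
time_s: 16.17
ee_pos: [0.5182, -0.0436, 0.0354]
eef_rot: [-3.141, 0.001, -2.96]
force: [1.8, -2.3, -1.0]
grip_width: 0.0159
grip_force: 40.0
```

```bash
python3 rel.py
```

```text
t 16.17 tcp [ 0.5182 -0.0436  0.0354] yaw 10.4 tip x_s,y_s mm 8.3 8.1 f a,b,z 1.34 -2.57 -1.02
```

Request:
{"fn": "carry_out", "kwargs": {"motion": "0.0022 -0.0006 0 0 0 0 255;0.002 0.0004 0 0 0 0 255;0 0 0 0 0 0 255"}}

```text
time_s: 16.42
ee_pos: [0.5223, -0.0437, 0.0352]
eef_rot: [3.142, 0.0, -2.96]
force: [1.0, -0.9, -0.9]
grip_width: 0.0154
grip_force: 40.0
```

Request:
{"fn": "carry_out", "kwargs": {"motion": "0.002 0.0004 0 0 0 0 255;0.002 0.0004 0 0 0 0 255;0 0 0 0 0 0 255"}}

```text
time_s: 16.67
ee_pos: [0.5263, -0.0429, 0.0352]
eef_rot: [-3.142, 0.0, -2.96]
force: [1.4, -0.9, -0.0]
grip_width: 0.0153
grip_force: 40.0
```

```bash
python3 rel.py; python3 pin.py
```

```text
t 16.67 tcp [ 0.5263 -0.0429  0.0352] yaw 10.41 tip x_s,y_s mm 16.3 7.3 f a,b,z 1.23 -1.1 -0.05
t 16.6667 [ 0.5263 -0.0429  0.0352] 10.41 [ 1.41 -0.86 -0.05] [-0.076 -0.119 -0.103] 0.015288348238682697 39.9893993139267
top few
side 121 tip along 0.0835 top z [0.0816 0.0819 0.0814 0.0813 0.0964 0.0809] lat [0.0018 0.0023 0.0018 0.0023 0.0036 0.004 ]
```

The tip is 16 mm in without resistance. Continuing.

Request:
{"fn": "carry_out", "kwargs": {"motion": "0.002 0 0 0 0 0 255;0.002 0.0003 0 0 0 0 255;0.002 0.0004 0 0 0 0 255;0 0 0 0 0 0 255"}}

```text
time_s: 17.1
ee_pos: [0.5323, -0.0422, 0.0352]
eef_rot: [-3.142, 0.0, -2.96]
force: [0.3, -0.5, 0.3]
grip_width: 0.0157
grip_force: 40.0
```

Request:
{"fn": "carry_out", "kwargs": {"motion": "0.002 0.0004 0 0 0 0 255;0.002 0.0004 0 0 0 0 255;0.002 0.0004 0 0 0 0 255;0 0 0 0 0 0 255"}}

```text
time_s: 17.43
ee_pos: [0.5383, -0.041, 0.0353]
eef_rot: [-3.142, 0.0, -2.96]
force: [-0.0, -1.5, -1.3]
grip_width: 0.0159
grip_force: 40.0
```

```bash
python3 rel.py
```

```text
t 17.43 tcp [ 0.5383 -0.041   0.0353] yaw 10.41 tip x_s,y_s mm 28.4 7.0 f a,b,z -0.29 -1.49 -1.27
```

Request:
{"fn": "carry_out", "kwargs": {"motion": "0.002 0 0 0 0 0 255;0.002 0.0003 0 0 0 0 255;0.002 0.0004 0 0 0 0 255;0 0 0 0 0 0 255"}}

```text
time_s: 17.77
ee_pos: [0.5443, -0.0403, 0.0353]
eef_rot: [-3.142, 0.0, -2.96]
force: [-0.0, 0.6, -1.0]
grip_width: 0.0159
grip_force: 40.0
```

Request:
{"fn": "carry_out", "kwargs": {"motion": "0.002 0.0004 0 0 0 0 255;0.002 0.0004 0 0 0 0 255;0 0 0 0 0 0 255"}}

```text
time_s: 18.02
ee_pos: [0.5483, -0.0395, 0.0352]
eef_rot: [-3.142, 0.0, -2.96]
force: [-0.8, -0.2, -0.9]
grip_width: 0.0158
grip_force: 40.0
```

```bash
python3 rel.py
```

```text
t 18.02 tcp [ 0.5483 -0.0395  0.0352] yaw 10.41 tip x_s,y_s mm 38.5 6.7 f a,b,z -0.82 -0.06 -0.88
```

Now the last few millimetres, 1 mm at a time, until the blind end is felt.

Request:
{"fn": "carry_out", "kwargs": {"motion": "0.001 0.0002 0 0 0 0 255;0.001 0.0002 0 0 0 0 255;0.001 0.0002 0 0 0 0 255;0 0 0 0 0 0 255"}}

```text
time_s: 18.35
ee_pos: [0.5511, -0.0389, 0.0352]
eef_rot: [-3.142, 0.0, -2.96]
force: [0.6, -0.7, 0.0]
grip_width: 0.0161
grip_force: 40.0
```

Request:
{"fn": "carry_out", "kwargs": {"motion": "0.001 0.0002 0 0 0 0 255;0 0 0 0 0 0 255"}}

```text
time_s: 18.52
ee_pos: [0.552, -0.0388, 0.0352]
eef_rot: [-3.142, 0.0, -2.96]
force: [-0.7, -0.1, -0.8]
grip_width: 0.016
grip_force: 40.0
```

Request:
{"fn": "carry_out", "kwargs": {"motion": "0.001 0.0002 0 0 0 0 255;0 0 0 0 0 0 255"}}

```text
time_s: 18.68
ee_pos: [0.5531, -0.0386, 0.0353]
eef_rot: [-3.142, 0.0, -2.96]
force: [-1.0, 0.2, -0.9]
grip_width: 0.0159
grip_force: 40.0
```

Request:
{"fn": "carry_out", "kwargs": {"motion": "0.0007 0.0001 0 0 0 0 255;0 0 0 0 0 0 255"}}

```text
time_s: 18.85
ee_pos: [0.5536, -0.0385, 0.0352]
eef_rot: [3.142, -0.0, -2.96]
force: [-0.5, -0.4, -0.8]
grip_width: 0.0158
grip_force: 40.0
```

Request:
{"fn": "carry_out", "kwargs": {"motion": "0.0007 0.0001 0 0 0 0 255;0 0 0 0 0 0 255"}}

```text
time_s: 19.02
ee_pos: [0.5541, -0.0384, 0.0351]
eef_rot: [3.141, -0.001, -2.96]
force: [-3.4, 0.5, -0.6]
grip_width: 0.0159
grip_force: 40.0
```

```bash
python3 rel.py
```

```text
t 19.02 tcp [ 0.5541 -0.0384  0.0351] yaw 10.41 tip x_s,y_s mm 44.5 6.7 f a,b,z -3.21 1.07 -0.64
```

Request:
{"fn": "carry_out", "kwargs": {"motion": "0.0005 0.0001 0 0 0 0 255;0 0 0 0 0 0 255"}}

```text
time_s: 19.18
ee_pos: [0.5547, -0.0383, 0.0352]
eef_rot: [3.142, -0.0, -2.96]
force: [-2.6, -0.5, -0.4]
grip_width: 0.0156
grip_force: 40.0
```

Request:
{"fn": "carry_out", "kwargs": {"motion": "0.0005 0.0001 0 0 0 0 255;0 0 0 0 0 0 255"}}

```text
time_s: 19.35
ee_pos: [0.5553, -0.0382, 0.0352]
eef_rot: [3.142, -0.0, -2.96]
force: [-3.5, -1.0, 0.5]
grip_width: 0.0154
grip_force: 40.0
```

Request:
{"fn": "carry_out", "kwargs": {"motion": "0.0005 0.0001 0 0 0 0 255;0 0 0 0 0 0 255"}}

```text
time_s: 19.52
ee_pos: [0.5558, -0.0381, 0.0352]
eef_rot: [3.142, -0.0, -2.96]
force: [-2.6, -1.3, -0.1]
grip_width: 0.0154
grip_force: 40.0
```

The force is flat at about 3 N, so either the sprung plate is yielding or the grip is slipping. Stepping back 0.6 mm tells which.

Request:
{"fn": "carry_out", "kwargs": {"motion": "-0.0006 -0.0001 0 0 0 0 255;0 0 0 0 0 0 255"}}

```text
time_s: 19.68
ee_pos: [0.5551, -0.0382, 0.0352]
eef_rot: [3.142, -0.0, -2.96]
force: [-1.7, -0.1, 0.7]
grip_width: 0.0156
grip_force: 40.0
```

Request:
{"fn": "carry_out", "kwargs": {"motion": "0 0 0 0 0 0 255;0 0 0 0 0 0 255"}}

```text
time_s: 19.85
ee_pos: [0.5552, -0.0382, 0.0353]
eef_rot: [-3.142, -0.0, -2.96]
force: [-3.3, -1.2, -1.0]
grip_width: 0.0152
grip_force: 40.0
```

The force persists, so the spring plate is moving with the pin at its blind end, which means the pin is home. I'll ease back to near the plate's rest, then soften the grip before opening.

Request:
{"fn": "carry_out", "kwargs": {"motion": "-0.0006 -0.0001 0 0 0 0 255;0 0 0 0 0 0 255;0 0 0 0 0 0 255"}}

```text
time_s: 20.1
ee_pos: [0.5546, -0.0383, 0.0353]
eef_rot: [-3.142, 0.0, -2.96]
force: [-2.1, -0.1, -1.1]
grip_width: 0.0158
grip_force: 40.0
```

Request:
{"fn": "carry_out", "kwargs": {"motion": "0 0 0 0 0 0 255;0 0 0 0 0 0 255;0 0 0 0 0 0 255", "grip_force": 12}}

```text
time_s: 20.35
ee_pos: [0.5547, -0.0383, 0.0352]
eef_rot: [-3.142, 0.0, -2.96]
force: [-1.9, -0.3, -0.8]
grip_width: 0.0161
grip_force: 12.0
```

Request:
{"fn": "carry_out", "kwargs": {"motion": "0 0 0 0 0 0 255;0 0 0 0 0 0 255;0 0 0 0 0 0 255;0 0 0 0 0 0 255", "grip_force": 3}}

```text
time_s: 20.68
ee_pos: [0.5546, -0.0383, 0.0352]
eef_rot: [-3.142, -0.0, -2.96]
force: [-2.4, -1.3, 0.1]
grip_width: 0.0162
grip_force: 3.0
```

```bash
python3 rel.py; python3 pin.py
```

```text
t 20.68 tcp [ 0.5546 -0.0383  0.0352] yaw 10.41 tip x_s,y_s mm 45.0 6.7 f a,b,z -2.57 -0.89 0.11
t 20.6833 [ 0.5546 -0.0383  0.0352] 10.41 [-2.37 -1.34  0.11] [-0.093  0.523 -0.019] 0.016197062594605866 3.0009516701102257
top few
side 62 tip along 0.0548 top z [0.0842 0.0957 0.0957] lat [0.003  0.0026 0.0031]
```

Request:
{"fn": "carry_out", "kwargs": {"motion": "-0.0004 -0.0001 0 0 0 0 255;0 0 0 0 0 0 255;0 0 0 0 0 0 255"}}

```text
time_s: 21.03
ee_pos: [0.5542, -0.0384, 0.0352]
eef_rot: [-3.142, -0.0, -2.96]
force: [-1.8, -1.3, 0.6]
grip_width: 0.0159
grip_force: 3.0
```

Request:
{"fn": "carry_out", "kwargs": {"motion": "0 0 0 0 0 0 205;0 0 0 0 0 0 195;0 0 0 0 0 0 185;0 0 0 0 0 0 170;0 0 0 0 0 0 150;0 0 0 0 0 0 120;0 0 0 0 0 0 120;0 0 0 0 0 0 120;0 0 0 0 0 0 120"}}

```text
time_s: 21.78
ee_pos: [0.5543, -0.0384, 0.0352]
eef_rot: [3.142, 0.0, -2.96]
force: [-1.0, -0.3, 0.4]
grip_width: 0.0498
grip_force: 0.0
```

```bash
python3 rel.py; cat > home.py <<'E'
from h import *
th=np.radians(10.4);a=np.array([np.cos(th),np.sin(th)]);b=np.array([-a[1],a[0]])
F=np.array([.606,-.0357])+.04*a
for n in ['side','top']:
    c=ctrl.camera(n);W=cloud(c);hsv=cv2.cvtColor(c['pixels'],cv2.COLOR_RGB2HSV)
    r=W[...,:2]-F;x=r@a;y=r@b
    m=(hsv[...,0]>6)&(hsv[...,0]<24)&(hsv[...,1]>150)&(W[...,2]>.045)&(x<0)&(x>-.2)&(abs(y)<.08)
    if m.sum()>5: print(n,m.sum(),'grip x_s',(1000*np.percentile(x[m],[1,50,99])).round(1),'expect -117..-67; y',(1000*np.percentile(y[m],[1,50,99])).round(1),'z',(1000*np.percentile(W[m][:,2],[1,50,99])).round(1))
    save(n+'_h%.1f.png'%ctrl.get_obs()['time_s'],cv2.resize(c['pixels'][130:370,180:500],(640,480)))
E
python3 home.py; ls pics
```

```text
t 21.78 tcp [ 0.5543 -0.0384  0.0352] yaw 10.41 tip x_s,y_s mm 44.6 6.7 f a,b,z -1.08 -0.1 0.43
side 125 grip x_s [-119.5 -107.9  -71.6] expect -117..-67; y [-1.6 12.1 16.8] z [53.  70.  81.1]
c4.png
f_side_7.3.png
f_side_7.9.png
f_wrist_7.3.png
f_wrist_7.9.png
s2.png
s5.png
side0.png
side3.png
side_h21.8.png
top0.png
top_h21.9.png
w1.png
wrist3.png
```

The pin stayed in. Lifting the hand clear and checking.

Request:
{"fn": "carry_out", "kwargs": {"motion": "0 0 0.005 0 0 0 120;0 0 0.01 0 0 0 120;0 0 0.02 0 0 0 120;0 0 0.03 0 0 0 120;0 0 0.03 0 0 0 120;-0.02 0 0.03 0 0 0 120;-0.03 0 0.02 0 0 0 120;-0.03 0 0 0 0 0 120;-0.03 0 0 0 0 0 120;0 0 0 0 0 0 120;0 0 0 0 0 0 120"}}

```text
time_s: 22.8
ee_pos: [0.4439, -0.0385, 0.1817]
eef_rot: [-3.141, 0.002, -2.96]
force: [1.2, 0.3, 0.4]
grip_width: 0.0499
grip_force: 0.0
```

```bash
python3 home.py; python3 rel.py; ls -t pics|head -2; cp pics/side_h22.7.png pics/last.png 2>/dev/null || cp pics/$(ls -t pics|grep side_h|head -1) pics/last.png
```

```text
side 250 grip x_s [-173.9  -96.3  -72.5] expect -117..-67; y [-1.3 12.4 16.6] z [ 51.8  72.3 331.3]
top 126 grip x_s [-116.3  -93.5  -69.2] expect -117..-67; y [-0.9  7.  14.5] z [66.3 77.8 84.4]
t 22.9 tcp [ 0.4449 -0.0385  0.181 ] yaw 10.4 tip x_s,y_s mm -62.9 26.4 f a,b,z -0.88 0.54 -0.77
top_h22.9.png
side_h22.9.png
```

View pics/last.png

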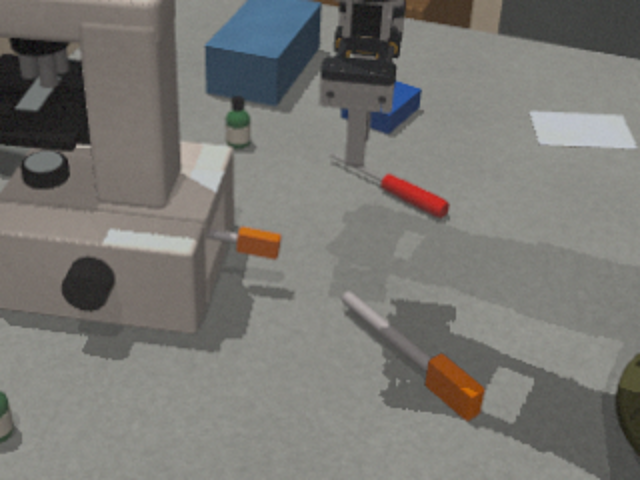

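The pin sits home: its grip is at about (258,242) in the crop, at −116 to −69 mm from the face against an expected −117 to −67, and slightly sagged. The hand is clear of everything.

```bash
python3 -c "
from station import ctrl
print(ctrl.hand_in())"
```

```text
the job is handed in; nothing more can be done
None
```

The middle-sized lock pin is fully home in the hole (about 7 mm to the +y side of the face's middle) and released; contact force read about 6 N at most, and the job was handed in after about 23 s.

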